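# Drive a seized power contact out of its floating carrier

## Task

Take the red-handled drift from its stand, put its tip into the bore of the orange contact carrier in the blue fixture and drive the tight silver-grey contact down, fully out of the bore into the catch cup below. Feel for the bore and push gently: the carrier and its contact must never be pressed with more than 30 N. Then stand the drift fully home in its stand again, let go, and leave everything else where it is.

Things in the scene. Friction and masses are not known exactly. Their poses are not given: they have to be found in the camera images.
- drift_grip (a point): Centre of the drift's square red handle, the place to grip it: 20 x 20 mm across (x and y axes square to its flats), 50 mm tall. z points up, away from the tip; this point is 101 mm above the tip. Mass about 0.15 kg. At the start the drift hangs upright by its collar in the stand, at any yaw.
- drift_tip (a point): Centre of the flat lower end of the drift's straight steel shank, 11 mm across and 70 mm long, same axes as drift_grip. Above the shank is a steel collar 26 mm across and 6 mm thick, then the handle.
- stand_hole (a point): Centre of the mouth of the only hole in the drift's stand: a fixed pale aluminium plate 90 x 90 mm, 10 mm thick, on four corner pillars, its upper face 85 mm above the table; the hole is 14 mm across and goes through. With the drift home its collar rests on the plate, its tip 70 mm below this point. z up.
- fixture: Fixture: a fixed blue deck 124 x 124 mm, 12 mm thick, upper face 90 mm above the table, on four corner posts (their nuts stand 5 mm above the deck), with a round opening 56 mm across in its middle. Origin at the middle of its underside, on the table; z up, x and y along the deck's edges.
- opening (a point): Point on the axis of the fixture's opening, 98 mm above the table, level with the flat upper face of the orange carrier: a round tube 40 mm across, 36 mm long, with a vertical through bore 15 mm across. The carrier stands off to one side in the opening: its bore's axis is 5 mm from this point, in a direction that differs every time and is not measured (it can be seen or felt).
- carrier (a joint): How far the carrier is pressed down, in m: 0 up, 0.005 on its solid stop. It cannot be shifted sideways, but is sprung downwards: it yields from about 2 N and sinks 1 mm for every 1.2 N more. A catch cup hangs 19 mm below the tube and moves with it.
- contact (a joint): How far the silver-grey contact, 14 mm across and 22 mm long, has been driven down in its carrier, in m. It takes some 9 to 15 N to move and stays where left. At 0 its top is 6 mm below the carrier's upper face; at 0.030 its top leaves the lower end of the bore; at 0.038 it stands on the solid floor of the catch cup. Starts between 0 and 0.005.
- spare_mid (a point): Bystander: centre of a loose spare orange carrier, a tube 40 mm across, 36 mm tall, standing on the table.
- pin2_mid (a point): Bystander: centre of a loose spare silver-grey contact, 14 mm across, 22 mm tall, standing on the table.
- jar_mid (a point): Bystander: centre of a jar with a blue cap, 60 mm across, 85 mm tall.
- plug_mid (a point): Bystander: centre of a red industrial plug, 60 mm across, 95 mm tall, standing.
- driver_grip (a point): Bystander: handle of a yellow screwdriver lying on the table.
- spanner_grip (a point): Bystander: middle of a steel spanner, 200 mm long, lying on the table.

How it is judged (in metres and radians):
On the way, in this order (a step that is already met when the one before it is completed fails the run):
1. the drift is lifted out of its stand (z of drift_tip in the frame of stand_hole above 0.01 m), for 0.2 s.
2. with the drift's tip in the bore, the contact is driven out of the bore, at least 31 mm down (value of joint contact above 0.031 m and z of drift_tip in the frame of opening below -0.025 m and horizontal distance between drift_tip and opening below 0.012 m), for 0.1 s.
At the end, for the whole second after the job is handed in: The contact is at least 31 mm down, clear of the bore and in the catch cup; the drift stands upright (within 0.08 rad) in its stand, its tip within 5 mm of the hole's axis and at least 66 mm below the hole's mouth (collar on the plate within 4 mm), at rest and released (value of joint contact above 0.031 m and horizontal distance between drift_tip and stand_hole below 0.005 m and z of drift_tip in the frame of stand_hole below -0.066 m and angle between drift_tip's own z axis and vertical below 0.08 rad and linear speed of drift below 0.02 m/s); the robot touches nothing.
It fails at once if the drift presses on the fixture, its carrier or the contact with more than 30 N (contact force between drift and fixture above 30 N).
It fails at once if the fingers or the arm press on the fixture with more than 10 N (contact force between any of the fingers, the arm and fixture above 10 N).
It fails at once if a bystander is moved by more than 20 mm (distance of any of spare_mid, pin2_mid, jar_mid, plug_mid, driver_grip, spanner_grip from where it was at the start of the episode above 0.02 m).
It also fails if it takes over 67 s, if anything falls off the work surface, if the arm or the gripper's body presses on something with over 40 N, if the wrist force passes 120 N, or if a joint passes its speed limit or range.

## Robot

A 7-joint arm with a two-finger parallel gripper is mounted at the origin on the work surface. World frame = base frame: x ahead of the robot, y to its left, z up, the work surface at z = 0. Lengths are in m, angles in degrees, forces in N, time in s.
With the tool pointing down it reaches from about 0.425 to 0.875 m from the base axis. Payload 4.7 kg.
Tool frame: the origin (TCP) lies on the mounting face of the last link; the fingertips stand 182 mm ahead of it and the grasp point (between the pads) lies 164 mm ahead of it; z points along the fingers, x is the direction in which the jaws open and shut, and the axes are right-handed (so a half turn about z gives the same grasp; the last joint's range is limited). The gripper opens to 87 mm and grips with 3 to 60 N. Pads are 19 mm wide; open, the fingers measure 117 mm over their backs; the gripper's body (75 mm by 190 mm) begins 51 mm behind the grasp point.
Start: joints at [69.334, 18.392, -4.016, 83.108, 1.295, 78.541, -3.26], TCP at [0.238, -0.605, 0.405] pointing down, gripper open.
Joint ranges: [-163.93, 163.93], [-17.29, 119.83], [-79.2, 71.16], [3.27, 140.29], [-89.18, 269.18], [5.43, 117.66], [-154.24, 154.24]. Speed limits (degrees/s): [147.25, 147.25, 180, 180, 180, 180, 180].

## Interface

Orientations are given as [roll, pitch, yaw] about the fixed x, y, z axes, in that order (R = Rz(yaw) Ry(pitch) Rx(roll)).
In Python, from cell import status, cams, env, outline_of, landmark_of gives the robot as it stands. The module is installed in compiled form; this text tells all that it offers.
- The arm moves only by the tool jog_arm, never from a script. Its argument "rows" is a list of rows, each a list of 7 numbers: the closure, from 0 (fully open) to 1 (shut), then the shift along the tool's x, y, z in m, then the turn, a rotation vector about the tool's x, y, z in degrees. A call has 1 to 12 rows; each row shifts and turns the commanded pose from where the row before left it, along the tool's axes as they then stand; what a row does not reach is not made up. A row lasts 1/12 s, in which the tool goes at most 41.7 mm and 7.16 degrees, less where a joint would pass 70% of its speed; a pose out of reach is approached as far as the arm can. A call with a gripper value outside its range is refused whole. The fingers move at their own pace and stop on an object; "grip_force" is the grip in N (left out, the last holds). Time passes only in rows, so rows that do not move let the fingers close. It gives the time, the measured TCP pose, the force and the opening at its end, in the units of the state.
- status.get_obs(): the state, without advancing time (a new reading comes with each control period).
- cams.read_camera(name): name is "side" or "top" or "wrist"; returns (picture, depth): 420x560x3 uint8, red, green, blue; 420x560 float32, m along the optical axis (not along the pixel's ray), 0 where there is no reading.
- cams.camera_params(name): a dict with "vfov" (degrees; the focal length in pixels is half the picture's height over the tangent of half this angle, whatever the lens; pixels are square), "cx", "cy" (the principal point, pixels), "k1" (the pictures are not rectified: a ray, as slopes to the right and down, at radius r is drawn at 1 + k1 r^2 times it, then the intrinsics apply), "eye" and "attitude" of the camera in the world. Camera axes: x right, y up, looking along -z (the intrinsics and any distortion apply to the point x, -y, -z); pixel columns grow to the right and rows downward; lengths in m; the calibration is good to about 2 mm. A picture is of the moment at which its call begins: read the wrist's pose just before it. camera_params takes no time and is no camera call; for the wrist camera it gives the pose at the moment of the call.
- env.sign_off(): hands the job in, once; it reports no verdict.
Trained networks look in the newest picture that a camera, given by its name, has taken for a name from the list of things; names that differ only in an ending like _2 or _b are one class to them, and where a whole thing is asked for, a point or a joint stands for the part that bears it (a point fixed in the world has none). Each returns a list of dicts, best first, with "conf" (0 to 1); they miss things now and then, are a little off and sometimes report something else, mostly with a low value. They report only what shows in the picture. A call takes as long as a camera call.
- outline_of(camera, name): "pixels" (420x560 bool, what is visible of it) and "box" ([left, top, right, bottom] in pixels, round what is visible of it).
- landmark_of(camera, name): "position" ([row, column] in pixels: a listed point, or the origin of a listed thing).
The state is a dict: "time_s": time; "qpos": joint angles; "joint_velocities": joint speeds; "effort": joint torques, N m; "tool_pos": TCP position; "tool_rot": TCP orientation; "force": force on the tool from outside, world axes, zero at the start; "wrist_torque": the same for the moment, N m; "grip_width": finger opening in m.
Only numpy, scipy, OpenCV 4.12 (cv2) and the standard library are available. Lean on these libraries where they do the work, as an engineer would, in place of code of your own. Each camera call takes 0.05 s, during which the arm holds its last target. There are 200 camera calls.

## Working session

There is one attempt and no reset: what is moved stays moved. The work goes in short steps, Python scripts to look and compute and a tool call to move; the robot and the scene stay as the last step left them, time stands still between calls to the robot, and variables do not carry over. Pictures are saved under pics/ and viewed, about 8 in all and at most 12, crops included, and the job is handed in when it is done.

Besides the shell and the picture viewer there is one more tool, called after "Call:" by a JSON object that holds its "method" and its "body". jog_arm: Moves the arm, as the interface text tells. Its arguments: {"type":"object","properties":{"rows":{"type":"array"},"grip_force":{"type":"number"}},"required":["rows"]}

```bash
mkdir -p pics
cat > h.py <<'E'
import numpy as np, cv2
from scipy.spatial.transform import Rotation as R
from cell import status, cams, env, outline_of, landmark_of
def Rm(p):
    a=np.array(p["attitude"],float)
    return a if a.shape==(3,3) else (R.from_euler('xyz',a,degrees=True).as_matrix() if a.size==3 else R.from_quat(a).as_matrix())
def rays(p,rc):
    """rc: Nx2 row,col -> slopes (right,down)"""
    f=210/np.tan(np.radians(p["vfov"]/2)); K=np.array([[f,0,p["cx"]],[0,f,p["cy"]],[0,0,1.]])
    rc=np.atleast_2d(np.array(rc,float))
    return cv2.undistortPoints(rc[:,::-1].reshape(-1,1,2).copy(),K,np.array([p["k1"],0,0,0.])).reshape(-1,2)
def onplane(p,rc,z):
    s=rays(p,rc); d=np.c_[s[:,0],-s[:,1],-np.ones(len(s))]@Rm(p).T; e=np.array(p["eye"])
    return e+d*((z-e[2])/d[:,2])[:,None]
def atdepth(p,rc,dep):
    s=rays(p,rc); return np.array(p["eye"])+(np.c_[s[:,0],-s[:,1],-np.ones(len(s))]*np.asarray(dep).reshape(-1,1))@Rm(p).T
def save(n,im,s=1): cv2.imwrite("pics/"+n,cv2.resize(im[:,:,::-1],None,fx=s,fy=s,interpolation=cv2.INTER_CUBIC))
E
python3 - <<'E'
from h import *
print(status.get_obs())
Z=dict(drift_grip=.116,stand_hole=.085,opening=.098,fixture=0,spare_mid=.018,pin2_mid=.011,jar_mid=.0425,plug_mid=.0475,driver_grip=.015,spanner_grip=.005)
for c in ["top","side"]:
    im,d=cams.read_camera(c); p=cams.camera_params(c); print(c,p); save(c+"1.png",im,1.4)
    for n,z in Z.items():
        l=landmark_of(c,n)[:2]
        for q in l: print(n,round(q["conf"],2),np.round(q["position"],1),onplane(p,q["position"],z)[0].round(4))
E
```

```text
{'time_s': 0.0, 'qpos': array([69.33224367, 18.44031685, -4.01552217, 83.17341137,  1.29577731,
       78.53722654, -3.25962131]), 'joint_velocities': array([-0.02646898, -0.08290618, -0.00100777,  0.00081827,  0.06965102,
        0.08404422,  0.13433066]), 'effort': array([ 5.74469232e-04, -4.91284740e+01, -4.03621383e-01, -3.12527883e+01,
       -6.39656698e-02,  4.37753170e-02,  1.75606178e-04]), 'tool_pos': array([ 0.23786898, -0.60471441,  0.40365997]), 'tool_rot': array([ 1.79993772e+02,  1.05676011e-01, -6.85220077e+01]), 'force': array([-0.47831632, -0.64869691,  0.1061525 ]), 'wrist_torque': array([-0.00407969, -0.00299173,  0.05902288]), 'grip_width': 0.08719285054480255}
top {'vfov': 49.84311279312994, 'cx': 275.3861737399394, 'cy': 214.8948734260075, 'k1': 0.02462827972948431, 'eye': array([ 0.38845751, -0.01410727,  1.34432205]), 'attitude': array([  7.72117077,  -0.62410064, -91.14354351])}
drift_grip 0.42 [211.1 206.2] [0.5687 0.1585 0.116 ]
stand_hole 0.95 [210.1 207.2] [0.576  0.1601 0.085 ]
opening 0.95 [235.4 314. ] [ 0.4979 -0.1368  0.098 ]
spare_mid 0.44 [149.5 2
[... 628 characters left out ...]
2478 ])}
drift_grip 0.58 [255.  260.1] [0.5658 0.1687 0.116 ]
drift_grip 0.52 [223.9 220.7] [0.6895 0.0693 0.116 ]
stand_hole 0.56 [260.2 256.8] [0.5785 0.1517 0.085 ]
fixture 0.81 [225.  308.2] [ 0.497  -0.1317  0.    ]
spare_mid 0.65 [245.  202.1] [0.7571 0.0406 0.018 ]
pin2_mid 0.69 [254.  261.8] [0.5947 0.0377 0.011 ]
pin2_mid 0.53 [226.3 223.9] [ 0.7286 -0.0626  0.011 ]
jar_mid 0.79 [191.7 230. ] [ 0.7486 -0.1986  0.0425]
jar_mid 0.33 [246.3 201.3] [0.7447 0.076  0.0425]
plug_mid 0.91 [279.1 183.2] [0.7423 0.2089 0.0475]
driver_grip 0.71 [362.  299.2] [0.4422 0.3617 0.015 ]
driver_grip 0.57 [224.1 220.3] [ 0.7399 -0.0656  0.015 ]
spanner_grip 0.52 [179.3 351.1] [ 0.395  -0.4132  0.005 ]
```

View pics/top1.png

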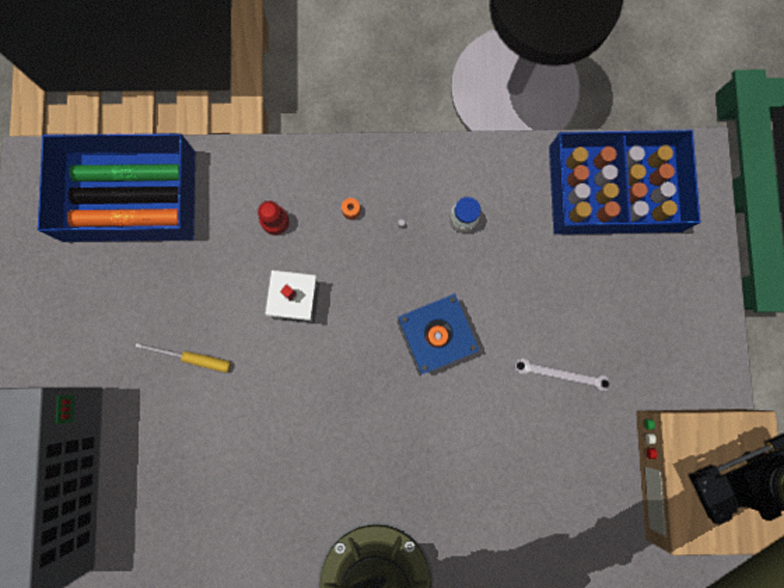

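View pics/side1.png

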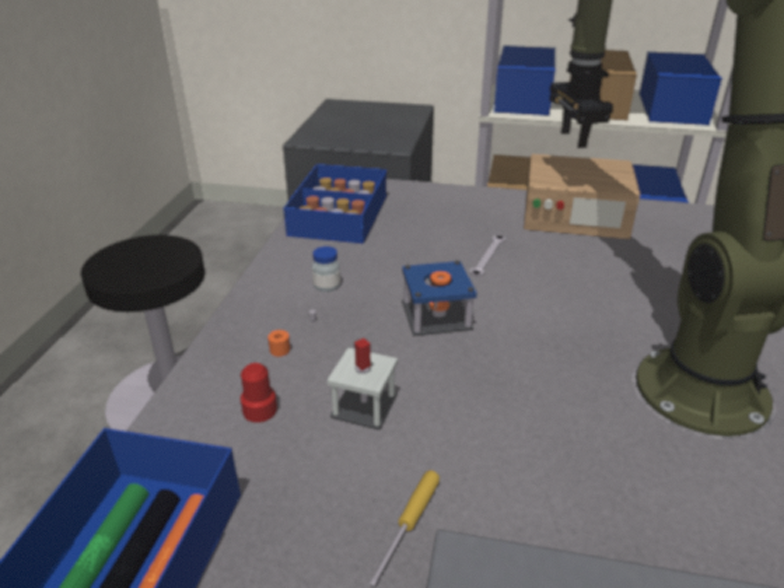

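```bash
cat >> h.py <<'E'
def wcam():
    o=status.get_obs(); im,d=cams.read_camera("wrist"); p=cams.camera_params("wrist"); return o,im,d,p
def go(x,y,z,yaw=None):
    """world shift and turn to target, in tool axes at the current pose"""
    o=status.get_obs(); T=R.from_euler('xyz',o["tool_rot"],degrees=True)
    s=T.inv().apply(np.array([x,y,z])-o["tool_pos"])
    t=(T.inv()*R.from_euler('xyz',[180,0,o["tool_rot"][2] if yaw is None else yaw],degrees=True)).as_rotvec(degrees=True)
    print("tool",o["tool_pos"].round(4),o["tool_rot"].round(2),"F",o["force"].round(1),"shift",s.round(4),"turn",t.round(2))
E
python3 - <<'E'
from h import *
p=cams.camera_params("wrist"); o=status.get_obs(); T=R.from_euler('xyz',o["tool_rot"],degrees=True)
print(p, T.inv().apply(p["eye"]-o["tool_pos"]), T.as_matrix().T@Rm(p))
E
```

```text
{'vfov': 62.35297260399847, 'cx': 282.7099489890034, 'cy': 209.8131027207696, 'k1': -0.08019142275478647, 'eye': array([ 0.30754568, -0.57738218,  0.38445322]), 'attitude': array([-1.59894134e+01, -5.71354142e-02, -6.85045160e+01])} [-0.00012123 -0.07483284  0.02036429] [[ 9.99999579e-01 -8.74360839e-05 -9.13767347e-04]
 [-3.35734261e-04 -9.61320740e-01 -2.75431158e-01]
 [-8.54340880e-04  2.75431349e-01 -9.61320364e-01]]
```

Call:
{"method": "jog_arm", "body": {"rows": [[0,-0.009,-0.0345,0,0,0,-3.3],[0,-0.009,-0.0345,0,0,0,-3.3],[0,-0.009,-0.0345,0,0,0,-3.3],[0,-0.009,-0.0345,0,0,0,-3.3],[0,-0.009,-0.0345,0,0,0,-3.3],[0,-0.009,-0.0345,0,0,0,-3.3],[0,-0.009,-0.0345,0,0,0,-3.3],[0,-0.009,-0.0345,0,0,0,-3.3],[0,-0.009,-0.0345,0,0,0,-3.3],[0,-0.009,-0.0345,0,0,0,-3.3],[0,-0.009,-0.0345,0,0,0,-3.3],[0,-0.009,-0.0345,0,0,0,-3.3]]}}

```text
time_s: 2.1
tool_pos: [0.4837, -0.2628, 0.4049]
tool_rot: [180.0, -0.0, -28.8]
force: [-0.3, 0.0, 1.0]
grip_width: 0.0867
```

Call:
{"method": "jog_arm", "body": {"rows": [[0,-0.0125,-0.0295,0,0,0,0],[0,-0.0125,-0.0295,0,0,0,0],[0,-0.0125,-0.0295,0,0,0,0],[0,-0.0125,-0.0295,0,0,0,0],[0,0,0,0,0,0,0],[0,0,0,0,0,0,0]]}}

```text
time_s: 2.6
tool_pos: [0.4967, -0.1347, 0.4052]
tool_rot: [180.0, -0.1, -28.7]
force: [-0.2, -1.4, 0.2]
grip_width: 0.0868
```

Run:
```python
from h import *
o,im,d,p=wcam(); save("w1.png",im,1.4); print(o["tool_pos"],o["tool_rot"])
for n,z in dict(opening=.098,contact=.09,carrier=.098).items():
    for q in landmark_of("wrist",n)[:2]: print(n,q["conf"],q["position"],onplane(p,q["position"],z)[0].round(4))
np.savez("w1.npz",im=im,d=d,**p)
# orange carrier top: by depth -> world points
rc=np.argwhere(d>0); P=atdepth(p,rc,d[d>0]); c=im[d>0].astype(int)
org=(c[:,0]>150)&(c[:,0]-c[:,2]>90)
near=np.hypot(P[:,0]-.4975,P[:,1]+.135)<.08
for nm,m in dict(orange=org&near,blue=near&(c[:,2]-c[:,0]>40)).items():
    Q=P[m]; print(nm,len(Q),np.percentile(Q[:,2],[5,25,50,75,95]).round(4))
Q=P[org&near&(P[:,2]>.09)]; px=rc[org&near&(P[:,2]>.09)]
(cx,cy),r=cv2.minEnclosingCircle(Q[:,:2].astype(np.float32)); print("encl",cx,cy,r)
W=onplane(p,px,.098); print("plane encl",cv2.minEnclosingCircle(W[:,:2].astype(np.float32)))
```

```text
[ 0.49665949 -0.13473985  0.4052246 ] [ 1.79984097e+02 -6.19168016e-02 -2.86610669e+01]
opening 0.64 [201.9, 275.3] [ 0.4906 -0.1341  0.098 ]Traceback (most recent call last):
  File "<stdin>", line 4, in <module>
ValueError: it knows: drift_grip, drift_tip, driver_grip, fixture, jar_mid, opening, pin2_mid, plug_mid, spanner_grip, spare_mid, stand_hole
```

View pics/w1.png

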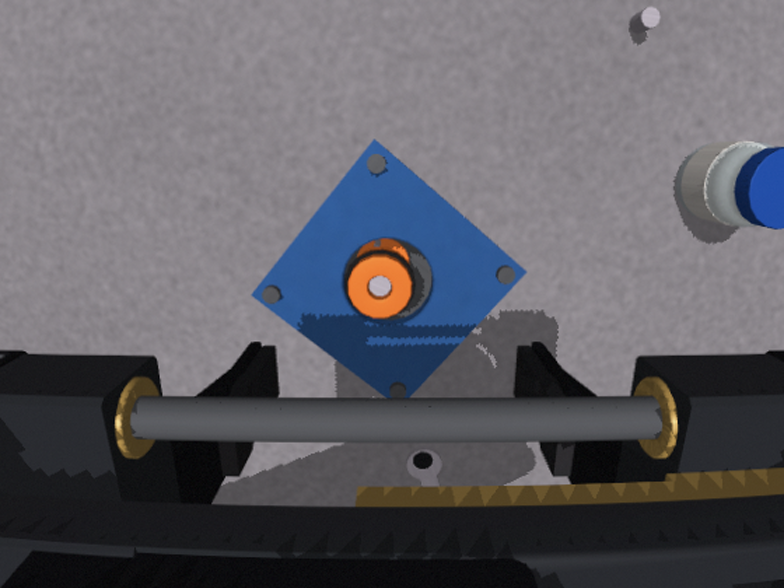

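```bash
cat > fit.py <<'E'
from h import *
def fitfix(im,p):
    c=im.astype(int); m=((c[:,:,0]>225)&(c[:,:,0]-c[:,:,2]>120)).astype(np.uint8)
    n,l,s,ce=cv2.connectedComponentsWithStats(m); k=1+s[1:,4].argmax(); m=(l==k).astype(np.uint8)
    cs,h=cv2.findContours(m,cv2.RETR_CCOMP,cv2.CHAIN_APPROX_NONE)
    for q in sorted(cs,key=len)[-2:]:
        W=onplane(p,q[:,0,::-1],.098)[:,:2]; A=np.c_[2*W,np.ones(len(W))]
        x=np.linalg.lstsq(A,(W**2).sum(1),rcond=None)[0]; print("circle",len(q),x[:2].round(4),"r",np.sqrt(x[2]+x[0]**2+x[1]**2).round(4))
    b=((c[:,:,2]-c[:,:,0]>30)&(c[:,:,2]>60)).astype(np.uint8)
    n,l,s,ce=cv2.connectedComponentsWithStats(b); k=1+np.argmin(np.hypot(*(ce[1:]-np.array([272,204])).T)+1e4*(s[1:,4]<3000)); b=(l==k).astype(np.uint8)
    cs,_=cv2.findContours(b,cv2.RETR_EXTERNAL,cv2.CHAIN_APPROX_NONE)
    W=onplane(p,max(cs,key=len)[:,0,::-1],.090)[:,:2].astype(np.float32); r=cv2.minAreaRect(W*1000); print("deck mm",r)
E
python3 - <<'E'
from fit import *
z=np.load("w1.npz") if False else None
o,im,d,p=wcam(); fitfix(im,p)
print("opening",[(q["conf"],onplane(p,q["position"],.098)[0].round(4)) for q in landmark_of("wrist","opening")])
E
```

```text
circle 56 [ 0.486  -0.1331] r 0.0087
circle 119 [ 0.4861 -0.1331] r 0.0183
deck mm ((490.6293640136719, -134.90672302246094), (124.26558685302734, 124.29261779785156), 21.25712776184082)
opening [(0.92, array([ 0.4881, -0.1338,  0.098 ]))]
```

Call:
{"method": "jog_arm", "body": {"rows": [[0,-0.0095,-0.0368,0,0,0,0],[0,-0.0095,-0.0368,0,0,0,0],[0,-0.0095,-0.0368,0,0,0,0],[0,-0.0095,-0.0368,0,0,0,0],[0,-0.0095,-0.0368,0,0,0,0],[0,-0.0095,-0.0368,0,0,0,0],[0,-0.0095,-0.0368,0,0,0,0],[0,-0.0095,-0.0368,0,0,0,0],[0,0,0,0,0,0,0],[0,0,0,0,0,0,0]]}}

```text
time_s: 3.63
tool_pos: [0.5724, 0.159, 0.4041]
tool_rot: [-180.0, 0.1, -28.7]
force: [0.2, -1.2, -0.5]
grip_width: 0.087
```

```bash
cat >> fit.py <<'E'
def fitdrift(im,p,zt=.141):
    c=im.astype(int); m=((c[:,:,0]>110)&(c[:,:,0]>2.2*c[:,:,1])&(c[:,:,0]>2.2*c[:,:,2])).astype(np.uint8)
    n,l,s,ce=cv2.connectedComponentsWithStats(m)
    for k in range(1,n):
        if s[k,4]>150:
            cs,_=cv2.findContours((l==k).astype(np.uint8),cv2.RETR_EXTERNAL,cv2.CHAIN_APPROX_NONE)
            W=onplane(p,cs[0][:,0,::-1],zt)[:,:2].astype(np.float32); print("red",s[k],ce[k].round(1),cv2.minAreaRect(W*1000))
E
python3 - <<'E'
from fit import *
o,im,d,p=wcam(); save("w2.png",im,1.4); print(o["tool_pos"],o["tool_rot"]); fitdrift(im,p)
for n,z in dict(stand_hole=.085,drift_grip=.116).items():
    print(n,[(q["conf"],q["position"],onplane(p,q["position"],z)[0].round(4)) for q in landmark_of("wrist",n)])
c=im.astype(int); w=((c.min(2)>175)).astype(np.uint8); n,l,s,ce=cv2.connectedComponentsWithStats(w); k=1+s[1:,4].argmax()
cs,_=cv2.findContours((l==k).astype(np.uint8),cv2.RETR_EXTERNAL,cv2.CHAIN_APPROX_NONE)
W=onplane(p,cs[0][:,0,::-1],.085)[:,:2].astype(np.float32); print("plate",s[k],cv2.minAreaRect(W*1000))
E
```

```text
[0.57241347 0.15903753 0.4041429 ] [-1.79964249e+02  1.02399819e-01 -2.87354618e+01]
red [ 391   24   79   62 2511] [434.9  49.2] ((712.623779296875, 210.1019287109375), (32.33470153808594, 54.41709518432617), 78.43555450439453)
red [271 200  30  29 655] [285.2 214. ] ((574.6332397460938, 157.79232788085938), (19.112232208251953, 19.07892417907715), 48.622711181640625)
stand_hole [(0.7, [196.0, 285.8], array([0.5754, 0.1573, 0.085 ]))]
drift_grip [(0.7, [204.5, 286.1], array([0.5757, 0.1578, 0.116 ]))]
plate [ 219  131  130  103 7434] ((574.3591918945312, 157.22885131835938), (89.38536834716797, 89.67111206054688), 82.22088623046875)
```

View pics/w2.png

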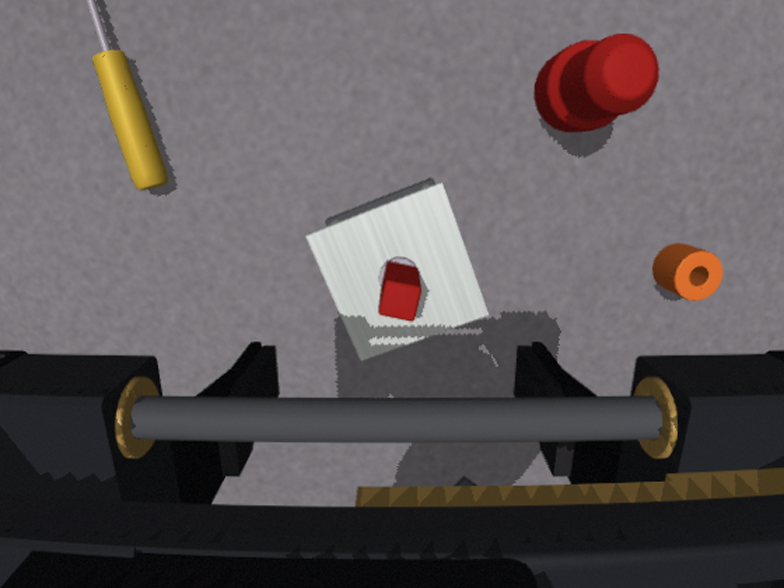

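Call:
{"method": "jog_arm", "body": {"rows": [[0,0,0,0.02,0,0,6.35],[0,0,0,0.02,0,0,6.35],[0,0.0024,-0.0005,0.02,0,0,0],[0,0,0,0,0,0,0],[0,0,0,0,0,0,0]]}}

```text
time_s: 4.2
tool_pos: [0.5744, 0.154, 0.3441]
tool_rot: [179.9, 0.0, -41.8]
force: [-0.5, 0.1, 1.2]
grip_width: 0.0869
```

Run:
```python
from fit import *
o,im,d,p=wcam(); fitdrift(im,p); go(.5746,.1578,.280,-41.4)
c=im.astype(int); w=((c.min(2)>150)).astype(np.uint8); n,l,s,ce=cv2.connectedComponentsWithStats(w); k=1+s[1:,4].argmax()
cs,_=cv2.findContours((l==k).astype(np.uint8),cv2.RETR_EXTERNAL,cv2.CHAIN_APPROX_NONE)
W=onplane(p,cs[0][:,0,::-1],.085)[:,:2].astype(np.float32); print("plate",s[k],cv2.minAreaRect(W*1000))
```

```text
red [370   0  24  44 424] [378.7  21. ] ((688.626708984375, 211.16334533691406), (22.883758544921875, 7.126058101654053), 72.61006927490234)
red [403   0  55  11 450] [428.9   3.9] ((713.2188110351562, 201.31732177734375), (4.671126842498779, 27.386152267456055), 50.90326690673828)
red [259 223  34  18 528] [275.7 230.9] ((577.9590454101562, 164.6239013671875), (9.879521369934082, 18.876785278320312), 50.92519760131836)
tool [0.5747 0.1547 0.3454] [ 1.800e+02 -3.000e-02 -4.174e+01] F [ 0.6 -0.4  0. ] shift [-0.0022 -0.0022  0.0654] turn [ 0.   -0.03 -0.34]
plate [ 190  124  173  107 8944] ((574.6593017578125, 161.26568603515625), (89.5873031616211, 90.738525390625), 82.26593017578125)
```

Call:
{"method": "jog_arm", "body": {"rows": [[0,0,0,0,0,0,0]]}}

```text
time_s: 4.33
tool_pos: [0.5749, 0.1557, 0.3463]
tool_rot: [-179.9, -0.1, -41.7]
force: [-0.4, 0.3, -0.0]
grip_width: 0.0871
```

```bash
sed -i 's/c\[:,:,0\]>110/c[:,:,0]>70/' fit.py
python3 - <<'E'
from fit import *
o,im,d,p=wcam(); save("w3.png",im,1.4); fitdrift(im,p); go(.5746,.1578,.280,-41.4)
for n,z in dict(stand_hole=.085,drift_grip=.116).items():
    print(n,[(q["conf"],q["position"],onplane(p,q["position"],z)[0].round(4)) for q in landmark_of("wrist",n)])
go(.5746,.1578,.280,-41.4)
E
```

```text
red [ 360    0  105   53 2757] [411.2  19. ] ((701.2366943359375, 200.6706085205078), (24.787137985229492, 52.70806884765625), 50.75176239013672)
red [ 260  205   34   53 1679] [276.7 232. ] ((578.5468139648438, 165.24205017089844), (31.136215209960938, 19.036907196044922), 48.330284118652344)
tool [0.5748 0.1559 0.3464] [-1.7989e+02 -1.0000e-01 -4.1660e+01] F [ 0.4  0.2 -0.9] shift [-0.0015 -0.0011  0.0664] turn [-0.11 -0.1  -0.26]
stand_hole []
drift_grip [(0.82, [230.1, 280.9], array([0.5752, 0.1577, 0.116 ])), (0.43, [252.7, 540.0], array([0.6972, 0.026 , 0.116 ]))]
tool [0.5746 0.1562 0.3461] [-1.7991e+02 -8.0000e-02 -4.1630e+01] F [ 0.4  0.  -0. ] shift [-0.0012 -0.0011  0.0661] turn [-0.09 -0.08 -0.23]
```

View pics/w3.png

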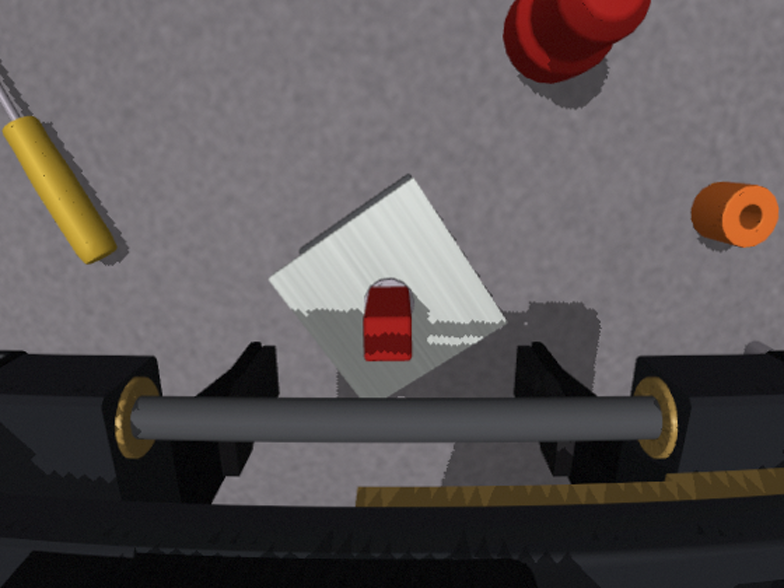

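Call:
{"method": "jog_arm", "body": {"rows": [[0,-0.001,-0.001,0.02,0,0,0],[0,0,0,0.02,0,0,0],[0,0,0,0.016,0,0,0],[0,0,0,0.01,0,0,0],[0,0,0,0,0,0,0],[0,0,0,0,0,0,0],[0,0,0,0,0,0,0]]}}

```text
time_s: 5.07
tool_pos: [0.5748, 0.1579, 0.28]
tool_rot: [-179.9, -0.1, -41.6]
force: [-0.1, 0.4, 1.5]
grip_width: 0.0869
```

Call:
{"method": "jog_arm", "body": {"rows": [[0.4,0,0,0,0,0,0],[0.6,0,0,0,0,0,0],[0.7,0,0,0,0,0,0],[1,0,0,0,0,0,0],[1,0,0,0,0,0,0],[1,0,0,0,0,0,0],[1,0,0,0,0,0,0],[1,0,0,0,0,0,0]], "grip_force": 50}}

```text
time_s: 5.73
tool_pos: [0.5742, 0.1576, 0.2787]
tool_rot: [180.0, -0.0, -41.6]
force: [-0.2, -0.2, -0.6]
grip_width: 0.0415
```

Call:
{"method": "jog_arm", "body": {"rows": [[1,0,0,0,0,0,0],[1,0,0,0,0,0,0],[1,0,0,0,0,0,0],[1,0,0,0,0,0,0],[1,0,0,0,0,0,0],[1,0,0,0,0,0,0]]}}

```text
time_s: 6.23
tool_pos: [0.5742, 0.1577, 0.2787]
tool_rot: [180.0, 0.0, -41.6]
force: [-0.6, 0.3, 0.6]
grip_width: 0.0198
```

Call:
{"method": "jog_arm", "body": {"rows": [[1,0,0,0,0,0,0],[1,0,0,0,0,0,0],[1,0,0,-0.01,0,0,0],[1,0,0,-0.02,0,0,0],[1,0,0,-0.02,0,0,0],[1,0,0,-0.02,0,0,0],[1,0,0,-0.02,0,0,0],[1,0,0,-0.02,0,0,0],[1,0,0,-0.01,0,0,0],[1,0,0,0,0,0,0],[1,0,0,0,0,0,0]]}}

```text
time_s: 7.15
tool_pos: [0.5742, 0.1575, 0.3988]
tool_rot: [-180.0, -0.0, -41.6]
force: [0.6, -0.1, -2.1]
grip_width: 0.0193
```

Run:
```python
from h import *
o,im,d,p=wcam(); save("w4.png",im,1.4); print("tip",landmark_of("wrist","drift_tip"), o["grip_width"]); go(.486,-.1331,.40,-41.6)
```

```text
tip [{'position': [216.4, 283.7], 'conf': 0.97}] 0.019266246048868448
tool [0.5739 0.1572 0.3972] [ 1.7987e+02  7.0000e-02 -4.1630e+01] F [-0.  -0.3 -2. ] shift [ 0.1272  0.2754 -0.0023] turn [ 0.13  0.07 -0.03]
```

View pics/w4.png

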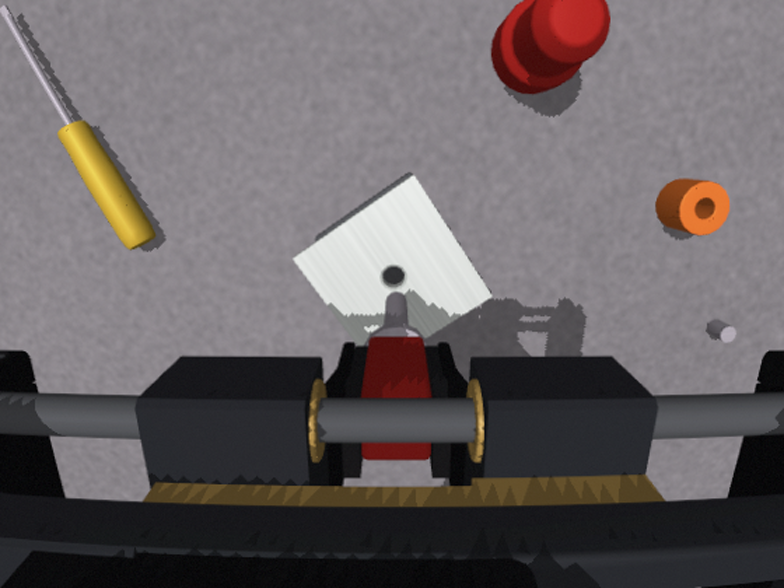

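```bash
cat >> fit.py <<'E'
def hole(im,p,z,near,lo,hi,rad=40):
    g=im.max(2).astype(int); m=((g>=lo)&(g<hi)).astype(np.uint8); n,l,s,ce=cv2.connectedComponentsWithStats(m)
    for k in range(1,n):
        if 60<s[k,4]<1500 and np.hypot(*(ce[k]-near))<rad:
            cs,_=cv2.findContours((l==k).astype(np.uint8),cv2.RETR_EXTERNAL,cv2.CHAIN_APPROX_NONE); q=cs[0][:,0,::-1]
            W=onplane(p,q,z)[:,:2].astype(np.float32); print("blob",s[k],ce[k].round(1),cv2.fitEllipse(W*1000))
E
python3 - <<'E'
from fit import *
o,im,d,p=wcam(); hole(im,p,.085,(281,196),0,90)
t=landmark_of("wrist","drift_tip")[0]; zt=o["tool_pos"][2]-.2637; print("tip",t, onplane(p,t["position"],zt),zt,o["tool_pos"])
E
```

```text
blob [274 190  15  12 148] [281.3 195.6] ((574.766357421875, 160.95635986328125), (10.368163108825684, 12.28538703918457), 52.352725982666016)
tip {'position': [216.1, 285.2], 'conf': 0.56} [[0.57469109 0.15623811 0.13350812]] 0.13350812118976968 [0.5739056  0.15722524 0.39720812]
```

Call:
{"method": "jog_arm", "body": {"rows": [[1,0.0159,0.0344,0,0,0,0],[1,0.0159,0.0344,0,0,0,0],[1,0.0159,0.0344,0,0,0,0],[1,0.0159,0.0344,0,0,0,0],[1,0.0159,0.0344,0,0,0,0],[1,0.0159,0.0344,0,0,0,0],[1,0.0159,0.0344,0,0,0,0],[1,0.0159,0.0344,0,0,0,0],[1,0,0,0,0,0,0],[1,0,0,0,0,0,0],[1,0,0,0,0,0,0]]}}

```text
time_s: 8.27
tool_pos: [0.4865, -0.1323, 0.3981]
tool_rot: [-180.0, 0.1, -41.6]
force: [-0.3, 1.0, -1.8]
grip_width: 0.0199
```

Run:
```python
from fit import *
o,im,d,p=wcam(); save("w5.png",im,1.4); print(o["tool_pos"],o["tool_rot"],o["force"]); fitfix(im,p)
t=landmark_of("wrist","drift_tip")[0]; zt=o["tool_pos"][2]-.2637; print("tip",t, onplane(p,t["position"],zt),zt)
```

```text
[ 0.48646737 -0.1322828   0.39809138] [-1.79986804e+02  7.78093724e-02 -4.16391318e+01] [-0.27067214  1.03308294 -1.75865294]
circle 155 [ 0.487 -0.131] r 0.016
deck mm ((491.1458435058594, -133.6822509765625), (124.3881607055664, 124.68333435058594), 21.36411476135254)
tip {'position': [215.7, 283.5], 'conf': 0.88} [[ 0.48727901 -0.13103592  0.13439138]] 0.13439137792306804
```

View pics/w5.png

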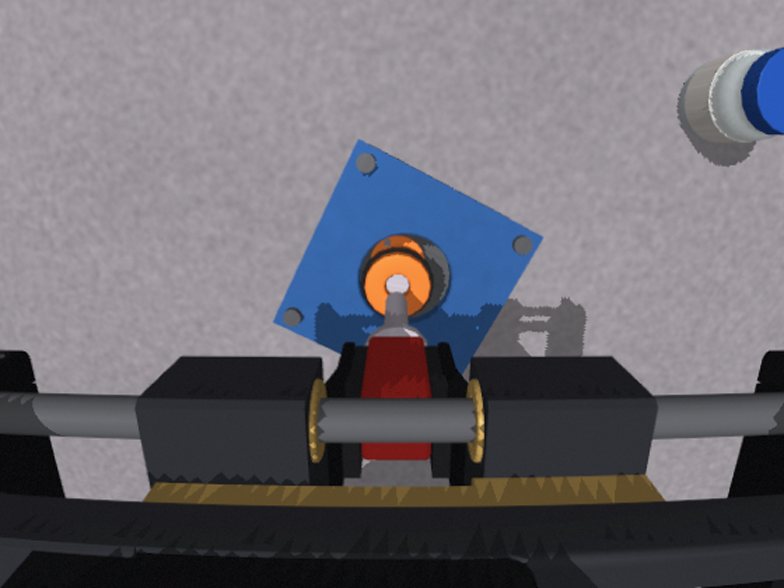

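Call:
{"method": "jog_arm", "body": {"rows": [[1,0,0,0.01,0,0,0],[1,0,0,0.01,0,0,0],[1,0,0,0.006,0,0,0],[1,0,0,0,0,0,0],[1,0,0,0,0,0,0],[1,0,0,0,0,0,0]]}}

```text
time_s: 8.87
tool_pos: [0.4867, -0.1325, 0.3728]
tool_rot: [-180.0, -0.0, -41.6]
force: [-0.3, 0.7, -1.9]
grip_width: 0.0196
```

Run:
```python
from fit import *
o,im,d,p=wcam(); save("w6.png",im[170:290,210:350],5.6); print(o["tool_pos"],o["tool_rot"],o["force"]); fitfix(im,p)
t=landmark_of("wrist","drift_tip"); zt=o["tool_pos"][2]-.2637; print("tip",[(q["conf"],q["position"], onplane(p,q["position"],zt)) for q in t],zt)
```

```text
[ 0.48665122 -0.13253971  0.37275131] [-1.79998338e+02 -1.93358589e-03 -4.16098990e+01] [-0.33987939  0.69505471 -1.86563628]
circle 153 [ 0.4876 -0.1308] r 0.0154
deck mm ((491.068359375, -134.64266967773438), (124.45580291748047, 124.65205383300781), 21.380149841308594)
tip [(0.84, [214.5, 286.4], array([[ 0.48973285, -0.1332206 ,  0.10905131]]))] 0.10905131471057655
```

View pics/w6.png

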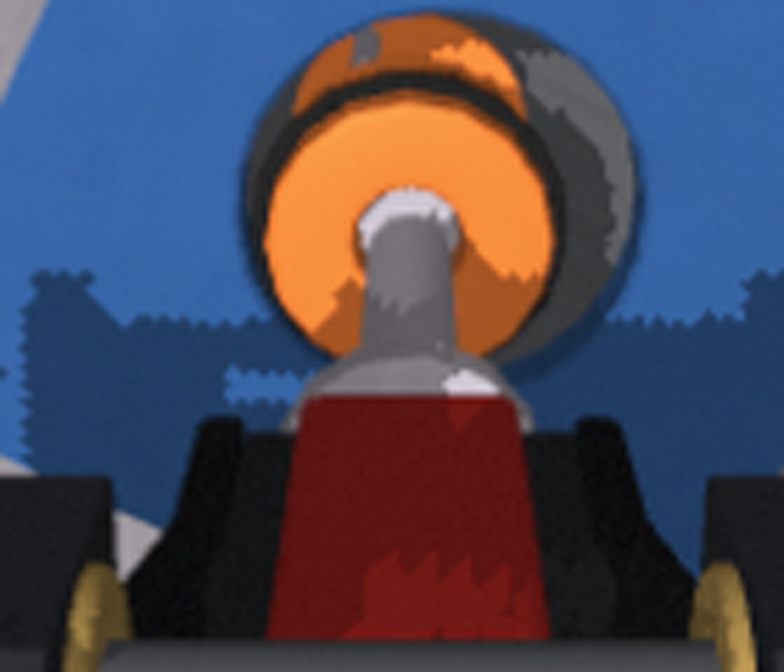

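Call:
{"method": "jog_arm", "body": {"rows": [[1,0,0.0005,0.003,0,0,0],[1,0,0,0.003,0,0,0],[1,0,0,0.003,0,0,0],[1,0,0,0.002,0,0,0],[1,0,0,0.001,0,0,0],[1,0,0,0,0,0,0]]}}

```text
time_s: 9.47
tool_pos: [0.4861, -0.133, 0.3603]
tool_rot: [180.0, 0.0, -41.6]
force: [-0.2, -0.6, -1.4]
grip_width: 0.0198
```

Call:
{"method": "jog_arm", "body": {"rows": [[1,0,0,0.001,0,0,0],[1,0,0,0.001,0,0,0],[1,0,0,0,0,0,0]]}}

```text
time_s: 9.72
tool_pos: [0.4861, -0.133, 0.3586]
tool_rot: [180.0, 0.0, -41.6]
force: [0.8, 0.4, -1.7]
grip_width: 0.0198
```

Call:
{"method": "jog_arm", "body": {"rows": [[1,0,0,0.001,0,0,0],[1,0,0,0.001,0,0,0],[1,0,0,0,0,0,0]]}}

```text
time_s: 9.97
tool_pos: [0.4861, -0.133, 0.3565]
tool_rot: [180.0, 0.0, -41.6]
force: [-0.6, 0.1, -1.0]
grip_width: 0.0198
```

Call:
{"method": "jog_arm", "body": {"rows": [[1,0,0,0.001,0,0,0],[1,0,0,0.001,0,0,0],[1,0,0,0.001,0,0,0],[1,0,0,0,0,0,0]]}}

```text
time_s: 10.3
tool_pos: [0.4863, -0.133, 0.354]
tool_rot: [180.0, -0.0, -41.6]
force: [-1.0, 0.3, 1.1]
grip_width: 0.0197
```

Call:
{"method": "jog_arm", "body": {"rows": [[1,0,0,0.001,0,0,0],[1,0,0,0.001,0,0,0],[1,0,0,0.001,0,0,0],[1,0,0,0,0,0,0]]}}

```text
time_s: 10.63
tool_pos: [0.4863, -0.133, 0.3511]
tool_rot: [-180.0, -0.0, -41.6]
force: [-1.9, 0.5, 4.8]
grip_width: 0.0197
```

Call:
{"method": "jog_arm", "body": {"rows": [[1,0,0,0.001,0,0,0],[1,0,0,0.001,0,0,0],[1,0,0,0.001,0,0,0],[1,0,0,0,0,0,0]]}}

```text
time_s: 10.97
tool_pos: [0.4864, -0.1329, 0.3487]
tool_rot: [-180.0, -0.1, -41.6]
force: [-2.1, 0.4, 7.0]
grip_width: 0.0199
```

Call:
{"method": "jog_arm", "body": {"rows": [[1,0,0,0.001,0,0,0],[1,0,0,0,0,0,0]]}}

```text
time_s: 11.13
tool_pos: [0.4864, -0.133, 0.3478]
tool_rot: [-180.0, -0.1, -41.6]
force: [-2.5, 0.3, 8.1]
grip_width: 0.0196
```

Call:
{"method": "jog_arm", "body": {"rows": [[1,0,0,0.001,0,0,0],[1,0,0,0,0,0,0]]}}

```text
time_s: 11.3
tool_pos: [0.4864, -0.133, 0.3469]
tool_rot: [-180.0, -0.1, -41.6]
force: [-2.0, 1.9, 7.8]
grip_width: 0.0195
```

Call:
{"method": "jog_arm", "body": {"rows": [[1,0,0,0.001,0,0,0],[1,0,0,0,0,0,0]]}}

```text
time_s: 11.47
tool_pos: [0.4864, -0.1329, 0.3459]
tool_rot: [-180.0, -0.1, -41.6]
force: [-1.8, 0.8, 8.5]
grip_width: 0.0197
```

Call:
{"method": "jog_arm", "body": {"rows": [[1,0,0,0.001,0,0,0],[1,0,0,0.001,0,0,0],[1,0,0,0.001,0,0,0],[1,0,0,0.001,0,0,0]]}}

```text
time_s: 11.8
tool_pos: [0.4864, -0.1329, 0.342]
tool_rot: [-180.0, -0.1, -41.6]
force: [-1.9, 1.1, 10.2]
grip_width: 0.0193
```

Call:
{"method": "jog_arm", "body": {"rows": [[1,0,0,0.001,0,0,0],[1,0,0,0.001,0,0,0],[1,0,0,0.001,0,0,0],[1,0,0,0.001,0,0,0],[1,0,0,0.001,0,0,0],[1,0,0,0.001,0,0,0]]}}

```text
time_s: 12.3
tool_pos: [0.4864, -0.1329, 0.336]
tool_rot: [-180.0, -0.1, -41.6]
force: [-2.2, 0.4, 9.7]
grip_width: 0.0198
```

Call:
{"method": "jog_arm", "body": {"rows": [[1,0,0,0.001,0,0,0],[1,0,0,0.001,0,0,0],[1,0,0,0.001,0,0,0],[1,0,0,0.001,0,0,0],[1,0,0,0.001,0,0,0],[1,0,0,0.001,0,0,0]]}}

```text
time_s: 12.8
tool_pos: [0.4864, -0.1329, 0.3299]
tool_rot: [-180.0, -0.1, -41.6]
force: [-2.4, 0.0, 9.5]
grip_width: 0.0198
```

Call:
{"method": "jog_arm", "body": {"rows": [[1,0,0,0.001,0,0,0],[1,0,0,0.001,0,0,0],[1,0,0,0.001,0,0,0],[1,0,0,0.001,0,0,0],[1,0,0,0.001,0,0,0],[1,0,0,0.001,0,0,0]]}}

```text
time_s: 13.3
tool_pos: [0.4864, -0.1329, 0.3239]
tool_rot: [-180.0, -0.1, -41.6]
force: [-3.6, 1.0, 8.7]
grip_width: 0.0193
```

Call:
{"method": "jog_arm", "body": {"rows": [[1,0,0,0.001,0,0,0],[1,0,0,0.001,0,0,0],[1,0,0,0.001,0,0,0],[1,0,0,0.001,0,0,0],[1,0,0,0.001,0,0,0]]}}

```text
time_s: 13.72
tool_pos: [0.4864, -0.1329, 0.3189]
tool_rot: [180.0, -0.0, -41.6]
force: [-2.6, 0.0, 10.5]
grip_width: 0.0197
```

Run:
```python
from fit import *
o,im,d,p=wcam(); save("w7.png",im[170:330,180:380],4); print(o["tool_pos"],o["force"])
```

```text
[ 0.48642049 -0.13294404  0.31889168] [-2.57909892  0.02474575 10.53493603]
```

View pics/w7.png

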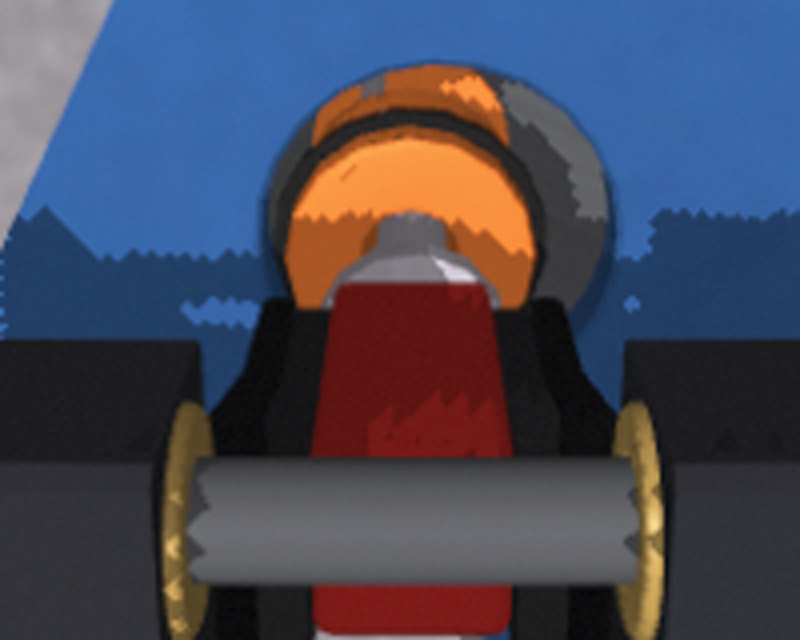

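Call:
{"method": "jog_arm", "body": {"rows": [[1,0,0,0.001,0,0,0],[1,0,0,0.001,0,0,0],[1,0,0,0,0,0,0]]}}

```text
time_s: 14.02
tool_pos: [0.4864, -0.1329, 0.3167]
tool_rot: [180.0, -0.0, -41.6]
force: [-2.1, 1.0, 7.7]
grip_width: 0.0193
```

Call:
{"method": "jog_arm", "body": {"rows": [[1,0,0,0.001,0,0,0],[1,0,0,0,0,0,0]]}}

```text
time_s: 14.18
tool_pos: [0.4864, -0.133, 0.3157]
tool_rot: [180.0, -0.0, -41.6]
force: [-2.6, 0.9, 7.4]
grip_width: 0.0197
```

Call:
{"method": "jog_arm", "body": {"rows": [[1,0,0,0.001,0,0,0],[1,0,0,0,0,0,0]]}}

```text
time_s: 14.35
tool_pos: [0.4864, -0.133, 0.3147]
tool_rot: [180.0, -0.0, -41.6]
force: [-2.6, 1.6, 8.4]
grip_width: 0.0195
```

Call:
{"method": "jog_arm", "body": {"rows": [[1,0,0,-0.003,0,0,0],[1,0,0,-0.006,0,0,0],[1,0,0,-0.008,0,0,0],[1,0,0,-0.01,0,0,0],[1,0,0,-0.01,0,0,0],[1,0,0,-0.01,0,0,0],[1,0,0,-0.01,0,0,0],[1,0,0,-0.01,0,0,0],[1,0,0,-0.01,0,0,0],[1,0,0,-0.007,0,0,0],[1,0,0,0,0,0,0],[1,0,0,0,0,0,0]]}}

```text
time_s: 15.35
tool_pos: [0.4863, -0.133, 0.3981]
tool_rot: [-180.0, -0.0, -41.6]
force: [-0.1, 0.4, -1.8]
grip_width: 0.0194
```

Run:
```python
from fit import *
o,im,d,p=wcam(); save("w8.png",im,1.4); print(o["grip_width"])
t=landmark_of("wrist","drift_tip"); zt=o["tool_pos"][2]-.2637; print("tip",[(q["conf"],q["position"], onplane(p,q["position"],zt)) for q in t],zt)
go(.5742,.1577,.400,-41.6)
```

```text
0.019398619464516646
tip [(0.78, [216.0, 283.0], array([[ 0.48639582, -0.13257057,  0.13440662]]))] 0.1344066206319458
tool [ 0.486  -0.133   0.3972] [ 1.7997e+02  6.0000e-02 -4.1620e+01] F [-1.1  1.2 -1.8] shift [-0.1271 -0.2759 -0.0029] turn [ 0.03  0.06 -0.02]
```

View pics/w8.png

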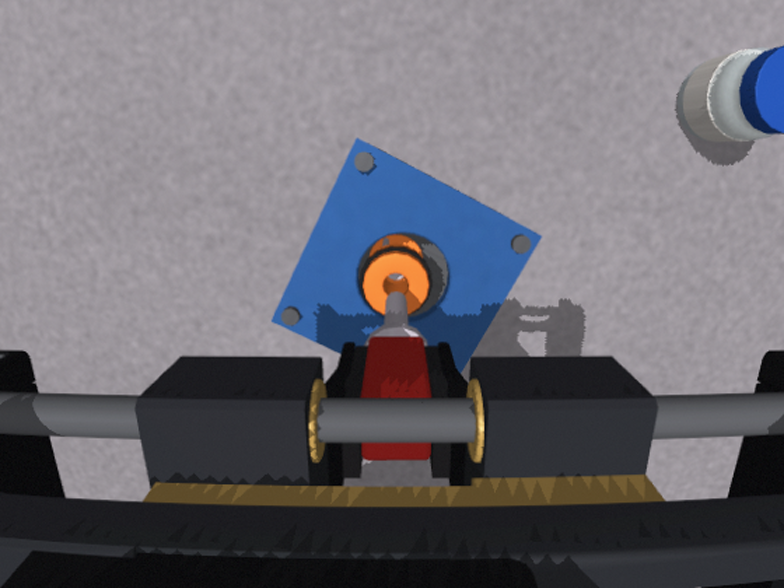

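Call:
{"method": "jog_arm", "body": {"rows": [[1,-0.0159,-0.0345,0,0,0,0],[1,-0.0159,-0.0345,0,0,0,0],[1,-0.0159,-0.0345,0,0,0,0],[1,-0.0159,-0.0345,0,0,0,0],[1,-0.0159,-0.0345,0,0,0,0],[1,-0.0159,-0.0345,0,0,0,0],[1,-0.0159,-0.0345,0,0,0,0],[1,-0.0159,-0.0345,0,0,0,0],[1,0,0,0,0,0,0],[1,0,0,0,0,0,0],[1,0,0,0,0,0,0],[1,0,0,0,0,0,0]]}}

```text
time_s: 16.45
tool_pos: [0.5746, 0.156, 0.3971]
tool_rot: [179.9, -0.0, -41.8]
force: [0.3, 0.0, -1.6]
grip_width: 0.0196
```

Run:
```python
from fit import *
go(.5742,.1577,.2787,-41.6)
```

```text
tool [0.5746 0.156  0.3971] [ 1.799e+02 -1.000e-02 -4.176e+01] F [ 0.3  0.  -1.6] shift [-0.0014 -0.0012  0.1184] turn [ 0.1  -0.01 -0.16]
```

Call:
{"method": "jog_arm", "body": {"rows": [[1,0,0,0.01,0,0,0],[1,0,0,0.015,0,0,0],[1,0,0,0.01,0,0,0],[1,0,0,0,0,0,0],[1,0,0,0,0,0,0],[1,0,0,0,0,0,0],[1,0,0,0,0,0,0],[1,0,0,0,0,0,0]]}}

```text
time_s: 17.12
tool_pos: [0.5746, 0.1579, 0.3635]
tool_rot: [-179.9, -0.0, -41.6]
force: [-0.7, 0.3, -1.3]
grip_width: 0.0198
```

Run:
```python
from fit import *
o,im,d,p=wcam(); save("w9.png",im[150:290,200:360],4.8); go(.5742,.1577,.2787,-41.6)
```

```text
tool [0.5746 0.158  0.3634] [-1.7995e+02 -4.0000e-02 -4.1620e+01] F [ 0.5  0.5 -1. ] shift [-0.0002  0.0005  0.0847] turn [-0.05 -0.04 -0.02]
```

View pics/w9.png

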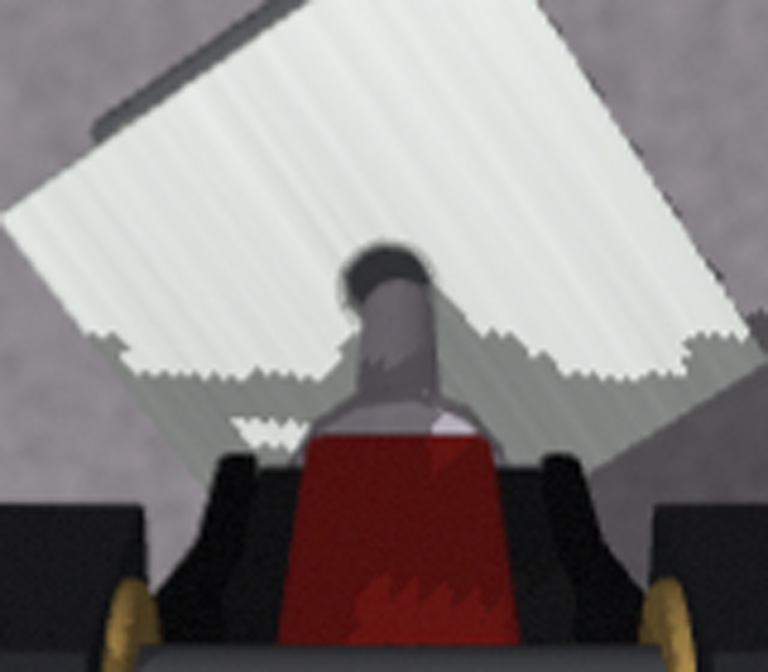

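Call:
{"method": "jog_arm", "body": {"rows": [[1,-0.0015,0,0,0,0,0],[1,0,0,0.004,0,0,0],[1,0,0,0.004,0,0,0],[1,0,0,0.003,0,0,0],[1,0,0,0.002,0,0,0],[1,0,0,0.002,0,0,0],[1,0,0,0.002,0,0,0],[1,0,0,0,0,0,0]]}}

```text
time_s: 17.83
tool_pos: [0.5732, 0.1587, 0.3452]
tool_rot: [180.0, 0.0, -41.6]
force: [-0.2, -0.3, -1.3]
grip_width: 0.0199
```

Call:
{"method": "jog_arm", "body": {"rows": [[1,0,0,0.002,0,0,0],[1,0,0,0.002,0,0,0],[1,0,0,0,0,0,0],[1,0,0,0,0,0,0]]}}

```text
time_s: 18.17
tool_pos: [0.5733, 0.1588, 0.3416]
tool_rot: [180.0, 0.0, -41.6]
force: [0.1, 0.7, -1.6]
grip_width: 0.0198
```

Call:
{"method": "jog_arm", "body": {"rows": [[1,0,0,0.005,0,0,0],[1,0,0,0.006,0,0,0],[1,0,0,0.006,0,0,0],[1,0,0,0.006,0,0,0],[1,0,0,0.006,0,0,0],[1,0,0,0.006,0,0,0],[1,0,0,0,0,0,0]]}}

```text
time_s: 18.75
tool_pos: [0.5728, 0.1585, 0.3049]
tool_rot: [179.9, 0.1, -41.6]
force: [-0.6, -0.6, -1.0]
grip_width: 0.0194
```

Call:
{"method": "jog_arm", "body": {"rows": [[1,0,0,0.005,0,0,0],[1,0,0,0.005,0,0,0],[1,0,0,0.005,0,0,0],[1,0,0,0.004,0,0,0],[1,0,0,0.003,0,0,0],[1,0,0,0,0,0,0],[1,0,0,0,0,0,0]]}}

```text
time_s: 19.33
tool_pos: [0.5733, 0.1588, 0.2846]
tool_rot: [180.0, 0.0, -41.6]
force: [0.8, -0.3, -0.7]
grip_width: 0.0198
```

Call:
{"method": "jog_arm", "body": {"rows": [[1,0,0,0.002,0,0,0],[1,0,0,0.002,0,0,0],[1,0,0,0.001,0,0,0],[1,0,0,0,0,0,0],[1,0,0,0,0,0,0]]}}

```text
time_s: 19.75
tool_pos: [0.5733, 0.1588, 0.2797]
tool_rot: [180.0, -0.0, -41.6]
force: [-0.5, -1.0, -0.7]
grip_width: 0.0198
```

Call:
{"method": "jog_arm", "body": {"rows": [[1,0,0,0.001,0,0,0],[1,0,0,0,0,0,0],[1,0,0,0,0,0,0]]}}

```text
time_s: 20.0
tool_pos: [0.5733, 0.1588, 0.2787]
tool_rot: [180.0, -0.0, -41.6]
force: [0.6, 0.5, -1.6]
grip_width: 0.02
```

Not yet touching; feel for the plate.

Call:
{"method": "jog_arm", "body": {"rows": [[1,0,0,0.0005,0,0,0],[1,0,0,0.0005,0,0,0],[1,0,0,0,0,0,0]]}}

```text
time_s: 20.25
tool_pos: [0.5733, 0.1589, 0.2787]
tool_rot: [180.0, -0.0, -41.6]
force: [-2.9, -0.9, 6.3]
grip_width: 0.0201
```

Call:
{"method": "jog_arm", "body": {"rows": [[1,0,0,0.0005,0,0,0],[1,0,0,0,0,0,0]]}}

```text
time_s: 20.42
tool_pos: [0.5733, 0.159, 0.2787]
tool_rot: [180.0, -0.0, -41.6]
force: [-3.4, -1.3, 8.1]
grip_width: 0.0196
```

Collar is on the plate at the same height as at the start. Release, then retreat straight up.

Call:
{"method": "jog_arm", "body": {"rows": [[1,0,0,-0.0012,0,0,0],[0.7,0,0,0,0,0,0],[0.5,0,0,0,0,0,0],[0.3,0,0,0,0,0,0],[0,0,0,0,0,0,0],[0,0,0,0,0,0,0],[0,0,0,0,0,0,0],[0,0,0,0,0,0,0],[0,0,0,0,0,0,0],[0,0,0,0,0,0,0],[0,0,0,0,0,0,0],[0,0,0,0,0,0,0]]}}

```text
time_s: 21.42
tool_pos: [0.5733, 0.1588, 0.2784]
tool_rot: [180.0, -0.0, -41.6]
force: [-0.9, 0.6, 0.5]
grip_width: 0.0827
```

Call:
{"method": "jog_arm", "body": {"rows": [[0,0,0,-0.01,0,0,0],[0,0,0,-0.02,0,0,0],[0,0,0,-0.03,0,0,0],[0,0,0,-0.03,0,0,0],[0,0,0,-0.03,0,0,0],[0,0,0,-0.02,0,0,0],[0,0,0,0,0,0,0],[0,0,0,0,0,0,0],[0,0,0,0,0,0,0],[0,0,0,0,0,0,0]]}}

```text
time_s: 22.25
tool_pos: [0.573, 0.1585, 0.4171]
tool_rot: [179.9, 0.1, -41.6]
force: [0.4, -1.0, -0.7]
grip_width: 0.087
```

Run:
```python
from fit import *
o,im,d,p=wcam(); save("w10.png",im,1.4); print(o["tool_pos"],o["force"],o["time_s"]); fitdrift(im,p)
print([(q["conf"],onplane(p,q["position"],.116)[0].round(4)) for q in landmark_of("wrist","drift_grip")])
```

```text
[0.57298865 0.15853159 0.41711717] [ 0.37621443 -0.95280317 -0.71799038] 22.25
red [ 350    0   79   64 3227] [391.6  26.6] ((715.494140625, 208.03924560546875), (53.74300003051758, 41.07279586791992), 5.916172504425049)
red [271 184  26  36 862] [283.7 201.9] ((577.9703369140625, 164.0557861328125), (27.55694580078125, 19.235641479492188), 48.40802764892578)
[(0.78, array([0.5744, 0.1608, 0.116 ]))]
```

View pics/w10.png

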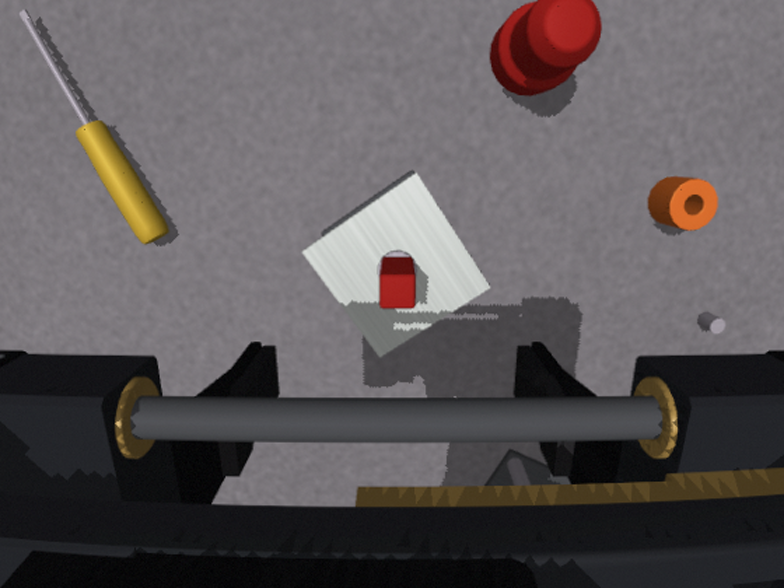

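```bash
python3 -c "
from cell import env; print(env.sign_off())"
```

```text
the job is handed in; nothing more can be done
None
```

The contact was driven out of the bore into the catch cup and the drift stands home in its stand, released. The job is handed in at about 22 s of 67 s. The sign-off gave no verdict, so success rests on my own checks below.

- **Contact:** I estimate it about 36 mm down (31 needed). This comes from the tool height with the carrier on its stop, accurate to about 1.5 mm. I stopped short of the cup floor on purpose. In the picture afterwards the bore was empty.
- **Forces:** The tip entered the bore on the first try. My readings showed about 10–12 N while pushing (limit 30 N). They were taken only between short moves, so brief peaks in between were not seen.
- **Drift in stand:** Before release the collar met the plate at the same tool height as when I gripped it, 0.2787 m. The last picture shows it upright, with the fingers clear and the plug, screwdriver, spare carrier and spare contact apparently unmoved. The spanner and jar were not in that last picture.
- **Disagreements:**
  - The network put the handle about 3 mm further in y than before, while the tool pose at release differed by only about 1 mm.
  - The colour fit of the handle was about 7 mm off, because it takes in the handle's side.
  - In the last look before insertion the tip seemed about 1.8 mm off the hole sideways. I shifted it 1.5 mm and it went in without resistance.

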